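# Switch the ball sorter's seesaw gate to the other chute and feed the batch

## Robot

A 6-joint arm with a two-finger parallel gripper is mounted at the origin on the work surface; the furniture and walls round the work are solid. World frame = base frame: x ahead of the robot, y to its left, z up, the work surface at z = 0. Lengths are in mm, angles in rad, forces in N, time in s.
With the tool pointing down it reaches from about 400 to 925 mm from the base axis. Payload 12.5 kg.
Tool frame: the origin (TCP) lies midway between the tips of the shut fingers; the grasp point (between the pads) lies 19 mm behind it; x points along the fingers, y is the direction in which the jaws open and shut, and the axes are right-handed (so a half turn about x gives the same grasp; the last joint's range is limited). The gripper opens to 95 mm and grips with 3 to 60 N. Pads are 20 mm wide; open, the fingers measure 119 mm over their backs; the gripper's body (75 mm by 180 mm) begins 59 mm behind the grasp point.
Start: joints at [1.204, 0.491, 1.559, -0, 1.092, -0.106], TCP at [161.141, 603.888, 214.661] pointing down, gripper open.
Joint ranges: [-3.1, 3.1], [-0.84, 2.19], [0.05, 2.79], [-1.13, 4.28], [0.06, 2.93], [-2.69, 2.69]. Speed limits (rad/s): [2.22, 2.22, 2.79, 3.14, 3.14, 3.14].

## Interface

Orientations are given as [roll, pitch, yaw] about the fixed x, y, z axes, in that order (R = Rz(yaw) Ry(pitch) Rx(roll)).
In Python, from cell import sensors, read_camera, get_calibration, order gives the robot as it stands. The module is installed in compiled form; this text tells all that it offers.
- The arm moves only by the tool servo_tool, never from a script. Its argument "steps" is text: rows parted by semicolons, each of 7 numbers parted by spaces: the shift along the tool's x, y, z in mm, then the turn, a rotation vector about the tool's x, y, z in rad, then the finger opening in mm, from 0 to 95.1. A call has exactly 8 rows; each row shifts and turns the pose as measured when the row begins, along the tool's axes as they then stand; what a row does not reach is not made up. A row lasts 1/10 s, in which the tool goes at most 50 mm and 8.59 degrees, less where a joint would pass 70% of its speed; a pose out of reach is approached as far as the arm can. A call is refused whole if a number of a shift passes 50 or a number of a turn 0.15, either way. A call with a gripper value outside its range is refused whole. The fingers move at their own pace and stop on an object; the grip force is fixed at half the most. Time passes only in rows, so rows that do not move let the fingers close, or fill a call up. It gives the time, the measured TCP pose, the force and the opening at its end, in the units of the state.
- sensors.state(): the state, without advancing time (a new reading comes with each control period).
- read_camera(name): name is "scene" or "top" or "wrist"; returns (picture, depth): 480x640x3 uint8, blue, green, red; 480x640 float32, mm along the optical axis (not along the pixel's ray), 0 where there is no reading.
- get_calibration(name): a dict with "mtx" (3x3 intrinsics, pixels), "R" (3x3) and "t" (3): a world point X has camera coordinates R X + t. Camera axes: x right, y down, z forward; pixel columns grow to the right and rows downward; lengths in mm; the calibration is good to about 2 mm. A picture is of the moment at which its call begins: read the wrist's pose just before it. get_calibration takes no time and is no camera call; for the wrist camera it gives the pose at the moment of the call.
- order.job_done(): hands the job in, once; it reports no verdict.
The state is a dict: "t": time; "joints": joint angles; "qvel": joint speeds; "tau": joint torques, N m; "eef_pos": TCP position; "tcp_rot": TCP orientation; "ft_force": force on the tool from outside, world axes, zero at the start; "moment": the same for the moment, N m; "opening": opening from 0.0 (shut) to 1.0 (fully open).
Only numpy, scipy, OpenCV 4.12 (cv2) and the standard library are available. Lean on these libraries where they do the work, as an engineer would, in place of code of your own. Each camera call takes 0.05 s, during which the arm holds its last target.

## Task

On the small ball sorter, push the orange seesaw gate over so that it leans to the robot's right, towards the chute with the blue tray. Then push the red shutter tab all the way to the left so that the three brass balls roll out and end up in the blue tray. Only push and press with the fingers: take hold of nothing, do not touch the balls, and leave the other things on the bench where they are.

Things in the scene. Friction and masses are not known exactly. Their poses are not given: they have to be found in the camera images.
- sorter: ball sorter, a grey fixture fixed to the bench, 276 mm wide (y), x from -37 to +121 mm. Origin 12 mm above the bench (the height of its rubber feet) under the middle of the gate; x points away from the robot along the feed lane, y to the robot's left, z up (turned up to 0.25 rad about z). Balls leaving the lane drop into the middle of the gate's trough and run off its low end into that side's chute and tray
- feed_outlet (a point): lower end of the feed lane's floor, 125 mm above the bench at sorter x = 17, y = 0 mm. The open-topped lane runs from here to x = 120 mm, y +-12 mm, wall tops 143 mm (outlet) to 157 mm (rear) above the bench; its floor slopes down to the outlet, so the balls roll out by themselves when the shutter opens
- gate (a joint): lean of the orange seesaw gate about its pivot (along sorter x, 102 mm above the bench), rad: -0.34 = fully left (+y end low, as at the start), 0 = level, +0.34 = fully right (-y end low). Top-heavy: pushed past level it falls to the other stop and stays. Moves easily (under 2 N at a pad). Trough 104 mm long (y), 26 mm wide (x +-13 mm), front wall up to 35 mm above the pivot
- pad_left (a point): top middle of the gate's left press pad: black rubber on an orange wing 30 mm (x) by 26 mm (y) in front of the trough, 46 mm left of the pivot and 30 mm in front of the sorter's origin. Moves with the gate: 99 mm above the bench when that side is low, 130 mm when high. The space above is free
- pad_right (a point): the same on the right, 46 mm to the right of the pivot; pressing the high pad down rocks the gate over to its side. At the end of its travel it is 99 mm above the bench, at sorter coordinates x = -30, y = -48 mm
- flag (a point): centre of the 14 mm brass knob on the stem that stands up on the front of the gate, 46 mm above the pivot (the gate's weight; it tips with the gate)
- shutter (a joint): opening of the shutter across the feed lane, m: 0 = shut, 0.030 = fully open at its stop. It slides level to the robot's left (sorter +y), with about 1 N of friction, and stays where it is left
- shutter_grip (a point): middle of the top of the red shutter tab, 169 mm above the bench; the tab is 18 mm wide (y), 10 mm thick (x), 20 mm tall and stands over the lane at sorter x = 40 mm, its foot 2 mm above the lane walls (tops 147 mm above the bench here). The space to the right of it is free. Moves with the shutter
- tray_right (a point): middle of the inner floor of the blue tray, 21 mm above the bench, at sorter y = -107 mm; the tray is 60 mm (y) by 70 mm (x), wall tops 54 mm above the bench, outer end wall 73 mm
- tray_left (a point): the same of the grey tray on the left, at sorter y = +107 mm
- ball_1: brass ball 1 of 3, 16 mm across, 18 g, waiting in the feed lane behind the shutter (1 is nearest the shutter); origin at its centre
- ball_2: brass ball 2 of 3, 16 mm across, 18 g, waiting in the feed lane behind the shutter (1 is nearest the shutter); origin at its centre
- ball_3: brass ball 3 of 3, 16 mm across, 18 g, waiting in the feed lane behind the shutter (1 is nearest the shutter); origin at its centre
- enamel_jar: bystander: small plastic jar with white lid, 42 mm across, 58 mm tall, standing to the right of the sorter; origin under its middle
- loupe: bystander: black eye loupe, 34 mm across, 30 mm tall, behind the grey tray; origin under its middle
- bench_block: bystander: black steel block 44 x 66 x 22 mm; origin under its middle
- hammer: bystander: light hammer, 174 mm long, 10 mm high, lying on the notebook; origin under its middle
- puffer: bystander: red rubber air puffer, 88 x 42 x 42 mm, lying; origin under its middle
- slip_stone: bystander: small brown slip stone 37 x 12 x 9 mm, lying in front of the sorter, to the right; origin under its middle

How it is judged:
By the outcome, as a careful person would: the job done as asked, in the order asked, and still so for the second after the job is handed in, with the robot touching nothing.
It also fails if it takes over 42 s, if anything falls off the work surface, if the arm or the gripper's body presses on something with over 40 N, if the wrist force passes 120 N, or if a joint passes its speed limit or range.

## Working session

There is one attempt and no reset: what is moved stays moved. The work goes in short steps, Python scripts to look and compute and a tool call to move; the robot and the scene stay as the last step left them, time stands still between calls to the robot, and variables do not carry over. Pictures are saved under pics/ and viewed, and the job is handed in when it is done.

Besides the shell and the picture viewer there is one more tool, called after ">>>" in YAML: its name, and indented under it one key for each argument. servo_tool: Moves the arm, as the interface text tells. Its arguments: {"type":"object","properties":{"steps":{"type":"string"}},"required":["steps"]}

```bash
mkdir -p pics
python3 - <<'E'
from cell import sensors, read_camera, get_calibration
import cv2,numpy as np
s=sensors.state();print(s)
for n in("scene","top"):
    p,d=read_camera(n);cv2.imwrite(f"pics/{n}0.png",p);np.save(f"{n}0.npy",d)
    c=get_calibration(n);print(n,c)
E
```

```text
{'t': 0.0, 'joints': array([ 1.20438992e+00,  4.91569306e-01,  1.55942402e+00,  3.12850972e-05,
        1.09167597e+00, -1.05603263e-01]), 'qvel': array([ 0.00059757, -0.00109053,  0.00074734, -0.00089056,  0.0021037 ,
       -0.00113764]), 'tau': array([ 2.05561182e-04, -6.12655950e+01, -2.58176279e+01,  6.92420150e-02,
        4.83175053e-02, -1.10248370e-04]), 'eef_pos': array([161.0523919 , 603.66153862, 214.06444281]), 'tcp_rot': array([-1.70216563,  1.56971933, -1.96298321]), 'ft_force': array([-0.27751494,  0.12550561, -0.27231288]), 'moment': array([-0.0063419 ,  0.00618193,  0.00254108]), 'opening': 0.997079636228598}
scene {'mtx': array([[485.78079517,   0.        , 313.91354279],
       [  0.        , 485.78079517, 234.16721128],
       [  0.        ,   0.        ,   1.        ]]), 'R': array([[ 0.90028017, -0.43518643,  0.01041113],
       [-0.25675972, -0.55017417, -0.79459602],
       [ 0.35152534,  0.71268587, -0.60704924]]), 't': array([-494.34039509,  164.29102164, 1093.02341346])}
top {'mtx': array([[558.09946586,   0.        , 312.25926416],
       [  0.        , 558.09946586, 239.75984936],
       [  0.        ,   0.        ,   1.        ]]), 'R': array([[ 0.02226477, -0.99921719,  0.03269998],
       [-0.99109283, -0.0263557 , -0.13053883],
       [ 0.13129847, -0.0295023 , -0.99090379]]), 't': array([-162.45628583,  521.57701817, 1168.66821558])}
```

View pics/scene0.png

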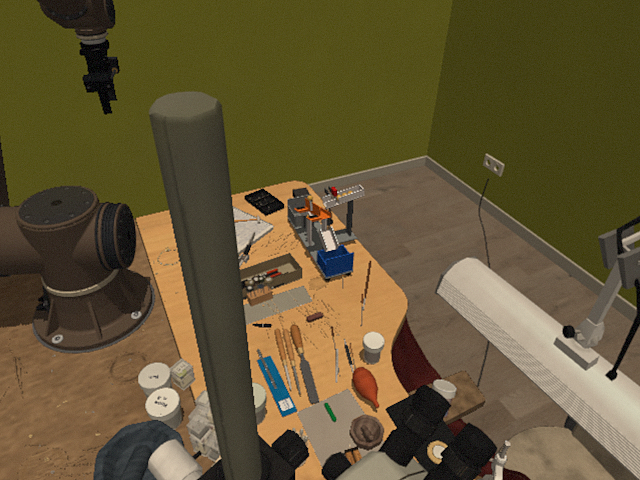

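View pics/top0.png

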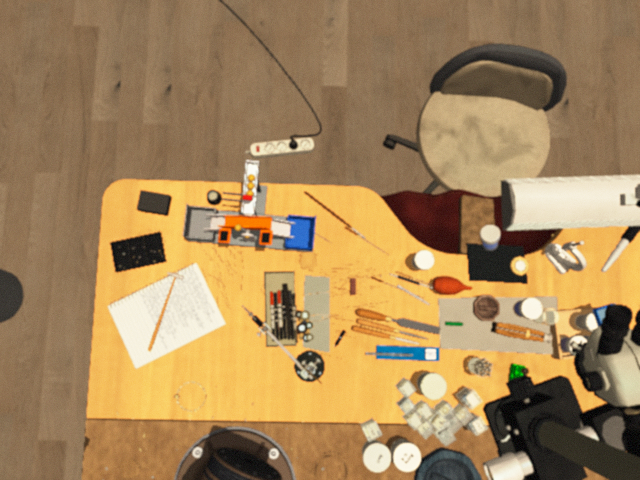

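The scene view shows the sorter at about (320,220). In the top view it spans (185–315, 160–250), with the blue tray at (300,233) and the red tab near (247,198). Next I'll zoom in.

Run:
```python
import cv2
p=cv2.imread("pics/top0.png");cv2.imwrite("pics/topz.png",cv2.resize(p[150:260,175:325],None,fx=5,fy=5,interpolation=cv2.INTER_CUBIC))
p=cv2.imread("pics/scene0.png");cv2.imwrite("pics/scenez.png",cv2.resize(p[175:285,275:385],None,fx=5,fy=5,interpolation=cv2.INTER_CUBIC))
```

```text
(no output)
```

View pics/topz.png

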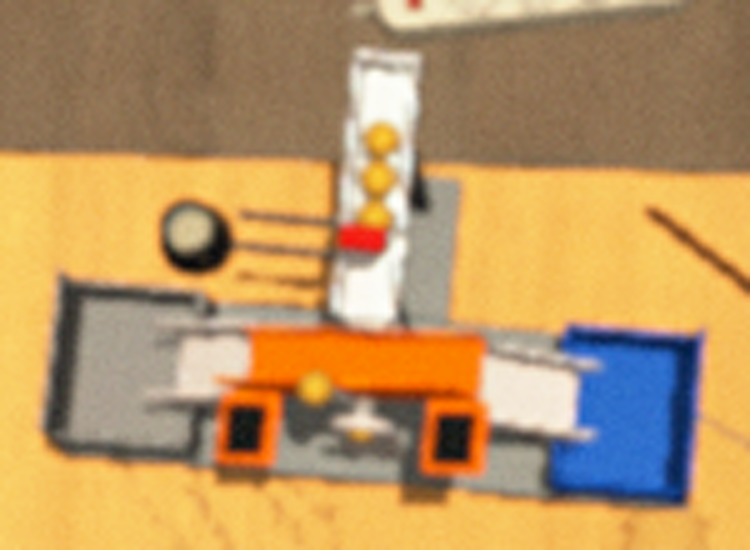

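View pics/scenez.png

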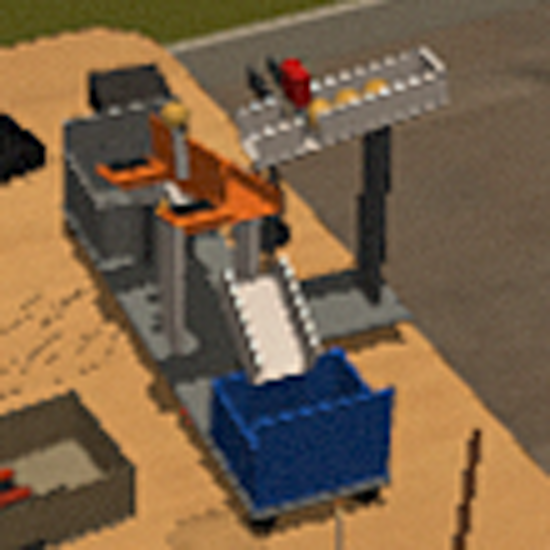

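```bash
cat > h.py <<'E'
import numpy as np
from cell import get_calibration
def ray(n,uv,z,c=None):
    c=c or get_calibration(n);K,R,t=c["mtx"],c["R"],c["t"].ravel()
    o=-R.T@t;d=R.T@np.linalg.inv(K)@np.array([uv[0],uv[1],1.]);return o+d*(z-o[2])/d[2]
def proj(n,X,c=None):
    c=c or get_calibration(n);q=c["mtx"]@(c["R"]@np.asarray(X,float)+c["t"].ravel());return q[:2]/q[2]
E
python3 - <<'E'
import cv2,numpy as np
from h import *
p=cv2.imread("pics/top0.png").astype(int);d=np.load("top0.npy")
b,g,r=p[...,0],p[...,1],p[...,2]
def blobs(m,n,z,lo=4,roi=(150,260,175,325)):
    M=np.zeros(m.shape,np.uint8);a=roi;M[a[0]:a[1],a[2]:a[3]]=m[a[0]:a[1],a[2]:a[3]]
    k,l,s,c=cv2.connectedComponentsWithStats(M)
    for i in range(1,k):
        if s[i,4]>=lo:
            print(n,s[i],c[i].round(1),ray("top",c[i],z).round(1))
blobs((r>150)&(g<70)&(b<70),"red",169)
blobs((b>120)&(r<80),"blue",60,50)
dark=(r<70)&(g<70)&(b<70)
blobs(dark,"padL",99,10,(228,245,217,232)); blobs(dark,"padR",130,10,(228,246,258,274))
PL=ray("top",(175+245/5-.4,150+430/5-.4),99);PR=ray("top",(175+455/5-.4,150+437/5-.4),130)
print(PL,PR)
blobs((r>170)&(g>120)&(b<80)&(r-b>120),"brass",140,6,(170,196,240,262))
print(ray("top",(250.5,161),157))
E
```

```text
red [243 195   9   5  35] [247.  197.3] [587.2 -17.7 169. ]
red [226 227   8   1   8] [229.5 227. ] [528.3  13.5 169. ]
red [253 228  10   2  12] [258.1 228.2] [527.6 -41.2 169. ]
red [261 240   3   3   4] [261.8 241.2] [502.4 -49.1 169. ]
blue [285 216  26  33 594] [299.  233.8] [ 534.3 -120.6   60. ]
padL [221 232   6   8  42] [223.4 235.5] [521.2  33.6  99. ]
padR [263 234   6   8  43] [265.2 237.3] [515.4 -53.3 130. ]
[520.90091426  33.18389233  99.        ] [516.11300762 -54.02226926 130.        ]
brass [247 175   7  21  77] [250.1 184.8] [618.8 -20.4 140. ]
brass [240 183   1  10  10] [240.  187.5] [ 6.127e+02 -5.000e-01  1.400e+02]
[662.87277699 -20.77173094 157.        ]
```

```bash
cat >> h.py <<'E'
from scipy.spatial.transform import Rotation as Ro
O=np.array([548.2,-16.1,12.]);YAW=-.062
Rs=Ro.from_euler('z',YAW).as_matrix()
def S(x,y,z): q=O+Rs@np.array([x,y,0]);q[2]=z;return q   # z above bench
def now():
    from cell import sensors
    s=sensors.state();return s,Ro.from_euler('xyz',s["tcp_rot"]).as_matrix()
def to(x,y,z):
    s,R=now();T=S(x,y,z);print("world",T.round(1),"tool shift",(R.T@(T-s["eef_pos"])).round(1))
    print("y axis in sorter",(Rs.T@R[:,1]).round(3),"x",(Rs.T@R[:,0]).round(3),"t",s["t"],"F",s["ft_force"].round(1),"pos sorter",(Rs.T@(s["eef_pos"]-O)).round(1),"tip z",s["eef_pos"][2].round(1))
E
python3 - <<'E'
from h import *
s,R=now();print(R.round(3))
to(-33,-46,215)
d=np.load("top0.npy");c=get_calibration("top");K=c["mtx"]
v,u=np.mgrid[0:480,0:640];P=np.stack([(u-K[0,2])/K[0,0]*d,(v-K[1,2])/K[1,1]*d,d],-1).reshape(-1,3)
W=(P-c["t"].ravel())@c["R"];W=W[d.ravel()>0]
m=(W[:,0]>100)&(W[:,0]<750)&(W[:,1]>-250)&(W[:,1]<700)&(W[:,2]>60)
for a in range(100,750,50):print(a,[int(W[m&(W[:,0]//50*50==a)&(W[:,1]//50*50==b)][:,2].max(initial=0)) for b in range(-250,700,50)])
for n in[(-30,48,99),(-30,-39,130),(40,0,169),(0,-107,21),(120,0,157)]:print(n,proj("scene",S(*n)).round(1),proj("top",S(*n)).round(1))
E
```

```text
[[-0.     0.258  0.966]
 [-0.001  0.966 -0.258]
 [-1.    -0.001 -0.   ]]
world [512.4 -60.  215. ] tool shift [-4.000e-01 -5.506e+02  5.106e+02]
y axis in sorter [ 0.197  0.98  -0.001] x [-0.    -0.001 -1.   ] t 0.1 F [0.5 1.  0.6] pos sorter [-424.8  594.6  202.1] tip z 214.1
100 [0, 0, 0, 255, 265, 255, 0, 0, 0, 0, 0, 0, 0, 0, 0, 0, 0, 0, 0]
150 [0, 0, 0, 0, 0, 0, 0, 0, 0, 0, 0, 0, 0, 0, 0, 0, 0, 0, 0]
200 [0, 176, 75, 0, 0, 0, 0, 0, 0, 0, 0, 0, 0, 0, 0, 0, 0, 0, 0]
250 [0, 173, 176, 63, 0, 0, 0, 0, 0, 0, 0, 0, 0, 0, 0, 0, 0, 0, 0]
300 [0, 75, 79, 73, 82, 0, 0, 0, 0, 0, 0, 0, 0, 0, 0, 0, 0, 0, 0]
350 [0, 0, 75, 0, 98, 0, 0, 0, 0, 0, 0, 0, 0, 0, 0, 0, 0, 0, 0]
400 [0, 0, 0, 0, 0, 0, 0, 0, 0, 0, 0, 0, 0, 0, 0, 0, 0, 0, 0]
450 [0, 0, 0, 0, 0, 0, 0, 0, 0, 0, 0, 0, 0, 0, 0, 0, 0, 0, 0]
500 [0, 76, 75, 151, 154, 153, 86, 77, 0, 0, 0, 0, 0, 0, 0, 0, 0, 0, 0]
550 [0, 75, 76, 132, 171, 145, 84, 73, 0, 0, 0, 0, 0, 0, 0, 0, 0, 0, 0]
600 [0, 0, 0, 0, 157, 146, 0, 0, 0, 0, 0, 0, 0, 0, 0, 0, 0, 0, 0]
650 [0, 0, 0, 0, 162, 0, 0, 0, 0, 0, 0, 0, 0, 0, 0, 0, 0, 0, 0]
700 [0, 0, 0, 0, 0, 0, 0, 0, 0, 0, 0, 0, 0, 0, 0, 0, 0, 0, 0]
(-30, 48, 99) [298.8 208. ] [223.4 235.4]
(-30, -39, 130) [311.6 216.5] [265.2 237.1]
(40, 0, 169) [332.4 188.7] [247.5 196.9]
(0, -107, 21) [333.2 265.4] [300.  233.1]
(120, 0, 157) [361.4 186.6] [252.  158.5]
```

>>> servo_tool:
  steps: "-3 -25 40 0 0 0 0;-3 -25 40 0 0 0 0;-3 -25 40 0 0 0 0;-3 -25 40 0 0 0 0;-3 -25 40 0 0 0 0;-3 -25 40 0 0 0 0;-3 -28 38 0 0 0 0;-3 -28 38 0 0 0 0"

```text
t: 0.9
eef_pos: [418.1, 316.5, 236.0]
tcp_rot: [-2.028, 1.566, -2.279]
ft_force: [1.0, 0.1, -0.5]
opening: 0.377
```

Run:
```python
from h import *
to(-33,-46,225)
```

```text
world [512.4 -60.  225. ] tool shift [  12.1 -341.1  185.2]
y axis in sorter [ 0.189  0.982 -0.005] x [-0.003 -0.004 -1.   ] t 0.9 F [ 1.   0.1 -0.5] pos sorter [-150.5  323.9  224. ] tip z 236.0
```

>>> servo_tool:
  steps: "0 -43 23 0 0 0 0;0 -43 23 0 0 0 0;0 -43 23 0 0 0 0;0 -43 23 0 0 0 0;0 -43 23 0 0 0 0;0 -43 23 0 0 0 0;0 -30 16 -0.1 0 0 0;0 -20 10 -0.09 0 0 0"

```text
t: 1.7
eef_pos: [504.3, -34.5, 236.1]
tcp_rot: [-2.302, 1.565, -2.362]
ft_force: [0.0, 0.5, 0.5]
opening: 0.005
```

Run:
```python
from h import *
to(-33,-45,180)
```

```text
world [512.5 -59.  180. ] tool shift [ 56.1 -23.7   9.8]
y axis in sorter [-0.002  1.    -0.004] x [-0.004 -0.004 -1.   ] t 1.7 F [0.  0.5 0.5] pos sorter [-42.6 -21.1 224.1] tip z 236.1
```

>>> servo_tool:
  steps: "0 -12 5 0 0 0 0;0 -12 5 0 0 0 0;20 0 0 0 0 0 0;20 0 0 0 0 0 0;15 0 0 0 0 0 0;10 0 0 0 0 0 0;5 0 0 0 0 0 0;0 0 0 0 0 0 0"

```text
t: 2.5
eef_pos: [514.1, -61.1, 163.4]
tcp_rot: [-2.323, 1.565, -2.396]
ft_force: [0.8, -0.1, 0.2]
opening: 0.007
```

Run:
```python
from h import *
import cv2
from cell import read_camera
to(-33,-45,107)
p,_=read_camera("wrist");cv2.imwrite("pics/w1.png",p)
p,_=read_camera("scene");cv2.imwrite("pics/s1.png",cv2.resize(p[165:285,265:385],None,fx=5,fy=5,interpolation=cv2.INTER_CUBIC))
```

```text
world [512.5 -59.  107. ] tool shift [56.4  2.2 -1.5]
y axis in sorter [ 0.011  1.    -0.004] x [-0.004 -0.004 -1.   ] t 2.5 F [ 0.8 -0.1  0.2] pos sorter [-31.3 -47.  151.4] tip z 163.4
```

View pics/w1.png

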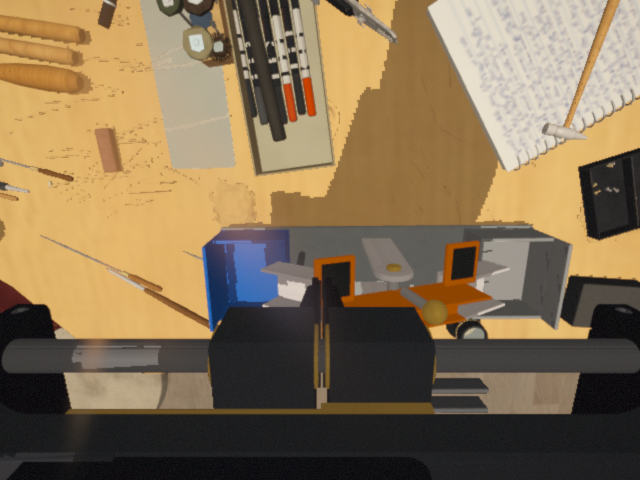

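View pics/s1.png

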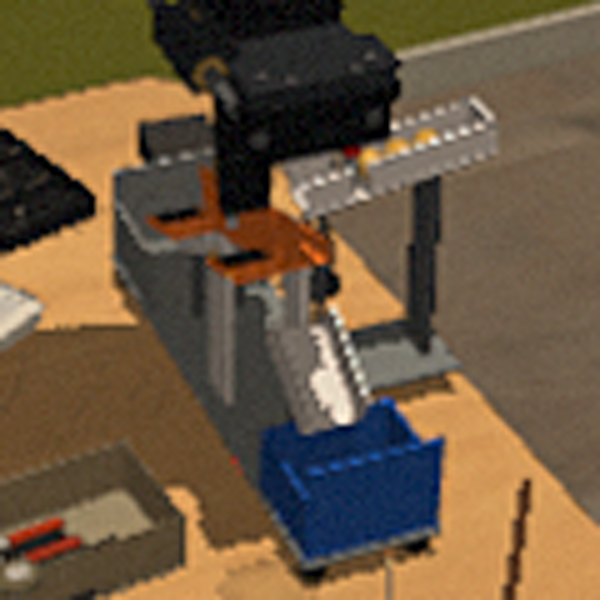

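The wrist view shows the shut fingers at about (320,290), just above the right pad at (337,275). The gate still leans left and the area is clear, so I'll press down.

>>> servo_tool:
  steps: "10 1 -2 0 0 0 0;10 0 0 0 0 0 0;8 0 0 0 0 0 0;6 0 0 0 0 0 0;6 0 0 0 0 0 0;6 0 0 0 0 0 0;5 0 0 0 0 0 0;4 0 0 0 0 0 0"

```text
t: 3.4
eef_pos: [512.9, -60.4, 105.8]
tcp_rot: [-1.504, 1.566, -1.577]
ft_force: [0.2, -0.9, 0.1]
opening: -0.001
```

Run:
```python
from h import *
import cv2
from cell import read_camera
to(-33,-45,107)
p,_=read_camera("wrist");cv2.imwrite("pics/w2.png",p)
```

```text
world [512.5 -59.  107. ] tool shift [-1.2  1.4 -0.5]
y axis in sorter [ 0.011  1.    -0.005] x [ 0.    -0.005 -1.   ] t 3.4 F [ 0.2 -0.9  0.1] pos sorter [-32.5 -46.4  93.8] tip z 105.8
```

View pics/w2.png

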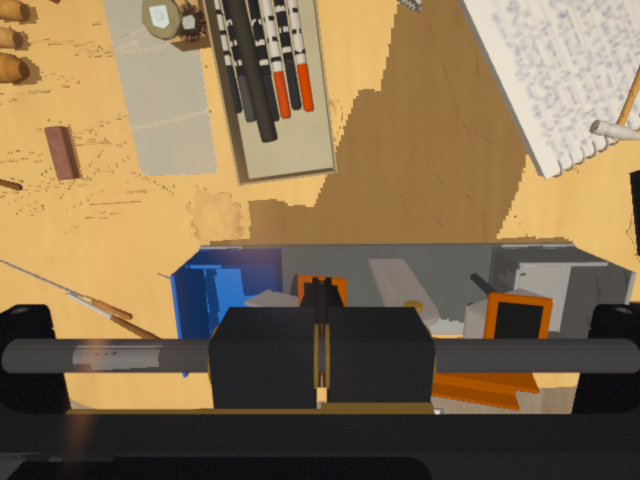

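The left pad is now high at (518,318) and the right wing is down, so the gate has tipped over. I'll raise the tool and go behind the tab's right side.

>>> servo_tool:
  steps: "-20 0 0 0 0 0 0;-40 0 0 0 0 0 0;-40 0 0 0 0 0 0;0 0 25 0 0 0 0;0 0 30 0 0 0 0;0 0 18 0 0 0 0;0 0 0 0 0 0 0;0 0 0 0 0 0 0"

```text
t: 4.25
eef_pos: [587.1, -65.1, 209.6]
tcp_rot: [-1.654, 1.567, -1.727]
ft_force: [0.0, -0.4, -0.4]
opening: 0.004
```

Run:
```python
from h import *
import cv2
from cell import read_camera
to(40,-32,157)
p,_=read_camera("wrist");cv2.imwrite("pics/w3.png",p)
p,_=read_camera("scene");cv2.imwrite("pics/s3.png",cv2.resize(p[165:285,265:385],None,fx=5,fy=5,interpolation=cv2.INTER_CUBIC))
p,_=read_camera("top");cv2.imwrite("pics/t3.png",cv2.resize(p[150:260,175:325],None,fx=5,fy=5,interpolation=cv2.INTER_CUBIC))
```

```text
world [586.1 -50.5 157. ] tool shift [52.6 14.7 -2. ]
y axis in sorter [ 0.011  1.    -0.004] x [-0.    -0.004 -1.   ] t 4.25 F [ 0.  -0.4 -0.4] pos sorter [ 41.8 -46.5 197.6] tip z 209.6
```

View pics/w3.png

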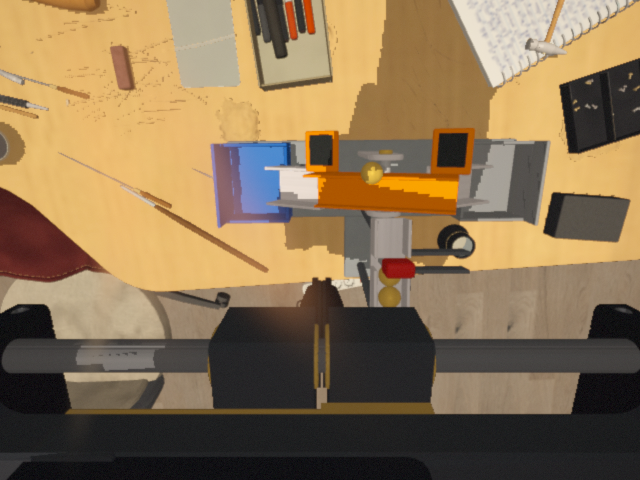

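View pics/s3.png

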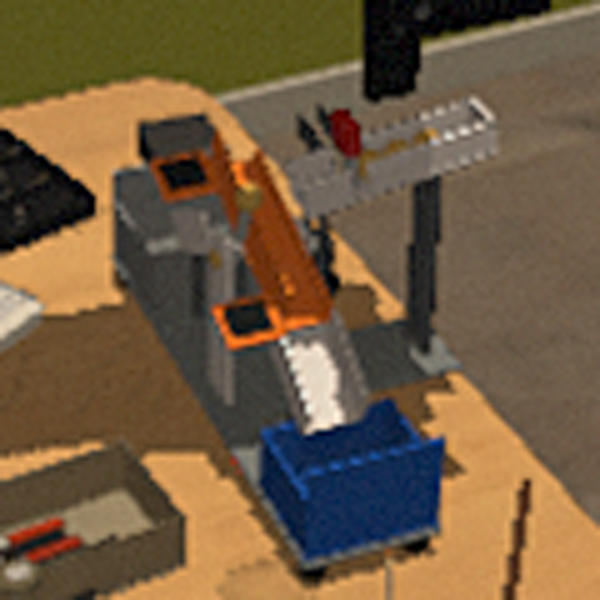

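View pics/t3.png

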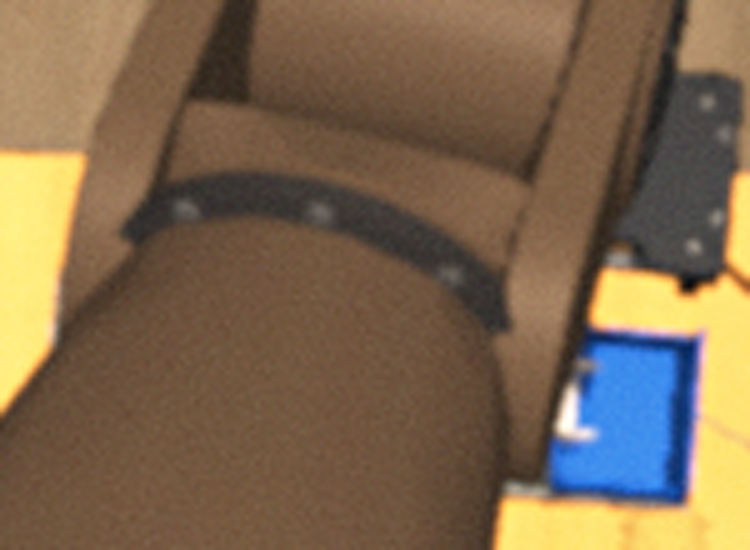

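The wrist and scene views both show the gate leaning right, with the flag knob at (372,173) in the wrist view. The tab is at (398,268) with the fingers to its right. I'll lower to z≈157 and approach.

>>> servo_tool:
  steps: "20 0 -2 0 0 0 0;20 0 -1 0 0 0 0;10 0 0 0 0 0 0;3 0 0 0 0 0 0;0 8 0 0 0 0 0;0 8 0 0 0 0 0;0 5 0 0 0 0 0;0 0 0 0 0 0 0"

```text
t: 5.2
eef_pos: [584.1, -42.1, 158.5]
tcp_rot: [-0.932, 1.565, -1.006]
ft_force: [0.4, 0.0, -0.3]
opening: 0.004
```

Run:
```python
from h import *
import cv2
from cell import read_camera
to(38,9,157)
p,_=read_camera("wrist");cv2.imwrite("pics/w4.png",p)
p,_=read_camera("scene");cv2.imwrite("pics/s4.png",cv2.resize(p[165:285,265:385],None,fx=5,fy=5,interpolation=cv2.INTER_CUBIC))
```

```text
world [586.7  -9.5 157. ] tool shift [ 1.4 32.8  0.2]
y axis in sorter [ 0.012  1.    -0.005] x [ 0.003 -0.005 -1.   ] t 5.2 F [ 0.4  0.  -0.3] pos sorter [ 37.4 -23.8 146.5] tip z 158.5
```

View pics/w4.png

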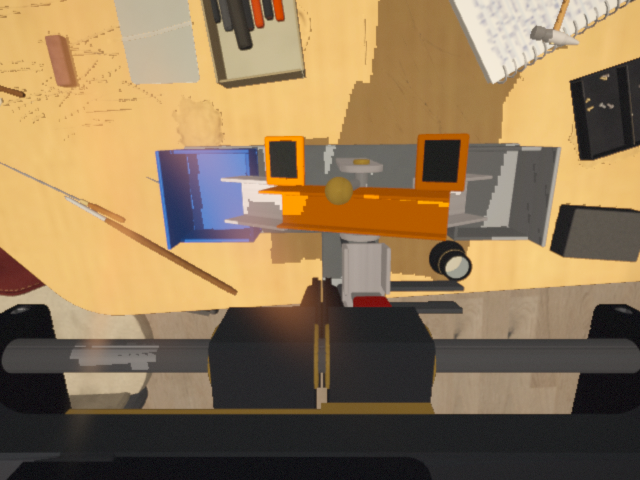

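View pics/s4.png

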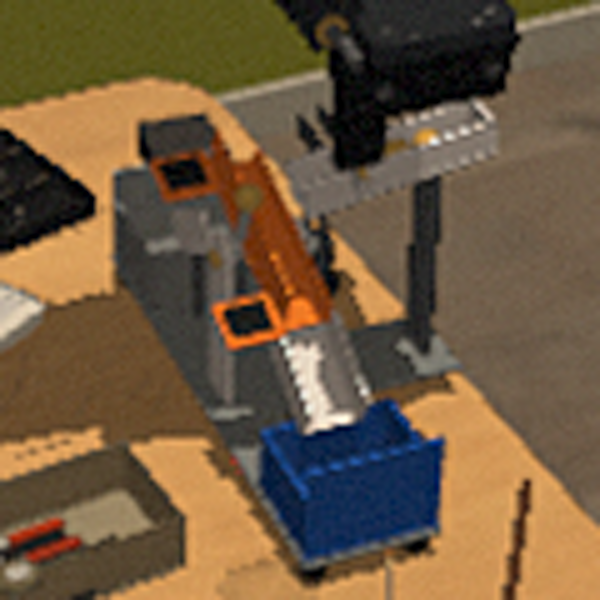

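The fingers are just right of the tab, at (320,295) against (372,300). I'll push left.

>>> servo_tool:
  steps: "0 4 0 0 0 0 0;0 5 0 0 0 0 0;0 5 0 0 0 0 0;0 5 0 0 0 0 0;0 5 0 0 0 0 0;0 4 0 0 0 0 0;0 3 0 0 0 0 0;0 0 0 0 0 0 0"

```text
t: 6.1
eef_pos: [586.5, -9.5, 158.6]
tcp_rot: [-0.98, 1.564, -1.054]
ft_force: [0.1, -0.8, 1.0]
opening: 0.003
```

Run:
```python
from h import *
import cv2
from cell import read_camera
to(38,9,157)
p,_=read_camera("wrist");cv2.imwrite("pics/w5.png",p)
p,_=read_camera("scene");cv2.imwrite("pics/s5.png",cv2.resize(p[165:285,265:385],None,fx=5,fy=5,interpolation=cv2.INTER_CUBIC))
```

```text
world [586.7  -9.5 157. ] tool shift [1.6 0.  0.2]
y axis in sorter [ 0.012  1.    -0.005] x [ 0.003 -0.005 -1.   ] t 6.1 F [ 0.1 -0.8  1. ] pos sorter [ 37.8   9.  146.6] tip z 158.6
```

View pics/w5.png

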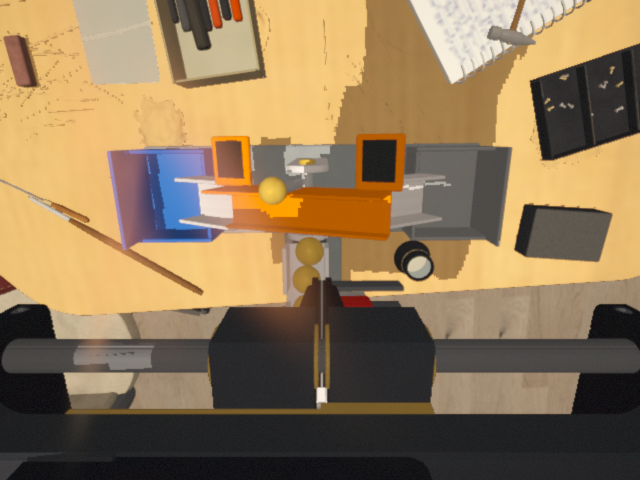

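View pics/s5.png

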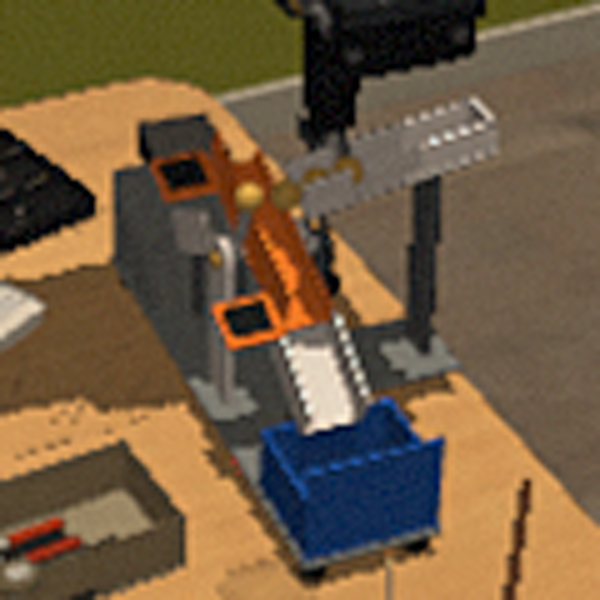

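The balls are rolling out at (309,250) in the wrist view. No stop force has shown yet, so I'll push a little further until I feel the stop.

>>> servo_tool:
  steps: "0 1 0 0 0 0 0;0 1 0 0 0 0 0;0 1 0 0 0 0 0;0 1 0 0 0 0 0;0 0 0 0 0 0 0;0 0 0 0 0 0 0;0 0 0 0 0 0 0;0 0 0 0 0 0 0"

```text
t: 7.0
eef_pos: [586.8, -6.0, 158.5]
tcp_rot: [-0.986, 1.564, -1.061]
ft_force: [-1.0, -0.3, 0.5]
opening: 0.005
```

Run:
```python
from h import *
import cv2
from cell import read_camera
to(38,9,157)
p,_=read_camera("wrist");cv2.imwrite("pics/w6.png",p)
```

```text
world [586.7  -9.5 157. ] tool shift [ 1.5 -3.4  0.1]
y axis in sorter [ 0.013  1.    -0.005] x [ 0.003 -0.005 -1.   ] t 7.0 F [-1.  -0.3  0.5] pos sorter [ 37.9  12.4 146.5] tip z 158.5
```

View pics/w6.png

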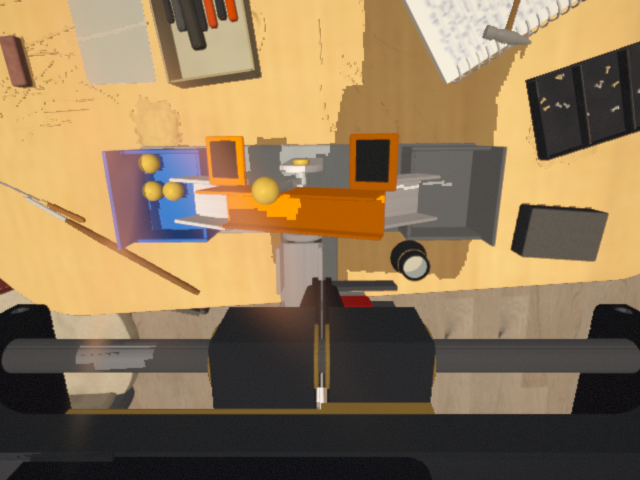

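All three balls are in the blue tray, at (150,163), (152,190) and (173,190). There's still no stop force, so I'll carry on gently.

>>> servo_tool:
  steps: "0 1 0 0 0 0 0;0 1 0 0 0 0 0;0 1 0 0 0 0 0;0 0 0 0 0 0 0;0 1 0 0 0 0 0;0 1 0 0 0 0 0;0 1 0 0 0 0 0;0 1 0 0 0 0 0"

```text
t: 7.85
eef_pos: [587.0, -3.3, 158.6]
tcp_rot: [-1.347, 1.557, -1.422]
ft_force: [-1.6, -9.7, -0.1]
opening: 0.003
```

Run:
```python
from h import *
to(38,12,157)
```

```text
world [586.9  -6.5 157. ] tool shift [ 1.6 -3.1  0.1]
y axis in sorter [ 0.012  1.    -0.013] x [ 0.003 -0.013 -1.   ] t 7.85 F [-1.6 -9.7 -0.1] pos sorter [ 38.   15.1 146.6] tip z 158.6
```

The force rose to 10 N with no further motion, so the tab is at its stop. I'll back off to the right and go up.

>>> servo_tool:
  steps: "0 -8 0 0 0 0 0;0 -20 0 0 0 0 0;-30 -10 0 0 0 0 0;-40 0 0 0 0 0 0;-40 0 0 0 0 0 0;0 -40 0 0 0 0 0;0 -40 0 0 0 0 0;0 0 -10 0 0 0 0"

```text
t: 8.65
eef_pos: [568.6, -122.0, 274.0]
tcp_rot: [-1.161, 1.56, -1.232]
ft_force: [-0.8, 0.4, 0.4]
opening: 0.004
```

>>> servo_tool:
  steps: "0 -40 0 0 0 0 0;0 -40 0 0 0 0 0;0 -40 0 0 0 0 0;0 0 -40 0 0 0 0;0 0 -40 0 0 0 0;0 0 -20 0 0 0 0;0 0 0 0 0 0 0;0 0 0 0 0 0 0"

```text
t: 9.45
eef_pos: [455.2, -236.0, 273.0]
tcp_rot: [-0.696, 1.565, -0.769]
ft_force: [-0.6, 0.3, 1.6]
opening: 0.004
```

Run:
```python
from h import *
import cv2
from cell import read_camera
to(38,12,157)
p,_=read_camera("wrist");cv2.imwrite("pics/w7.png",p)
p,_=read_camera("top");cv2.imwrite("pics/t7f.png",p);cv2.imwrite("pics/t7.png",cv2.resize(p[150:260,175:325],None,fx=5,fy=5,interpolation=cv2.INTER_CUBIC))
q=p.astype(int);m=((q[...,2]>150)&(q[...,1]<70)&(q[...,0]<70));m[:190]=0;m[204:]=0;m[:,:220]=0;m[:,270:]=0
v,u=np.nonzero(m);print(len(u))
if len(u):
    X=ray("top",(u.mean(),v.mean()),169);print(Rs.T@(X-O))
```

```text
world [586.9  -6.5 157. ] tool shift [115.6 238.9 114.2]
y axis in sorter [ 0.01   1.    -0.004] x [ 0.005 -0.004 -1.   ] t 9.45 F [-0.6  0.3  1.6] pos sorter [ -79.2 -225.3  261. ] tip z 273.0
37
[ 39.00387248  28.98468786 157.        ]
```

View pics/t7f.png

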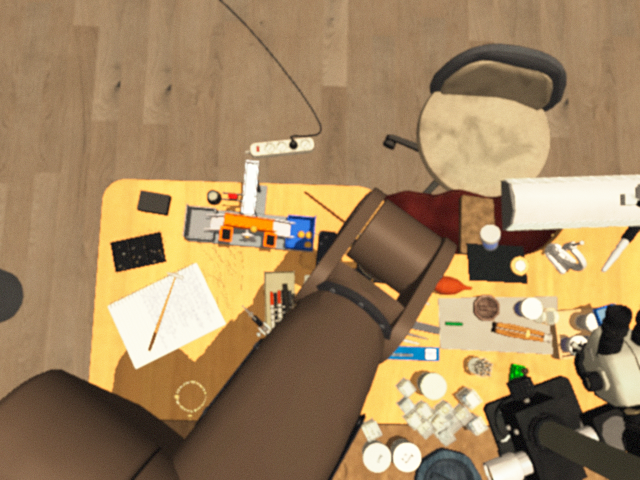

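View pics/t7.png

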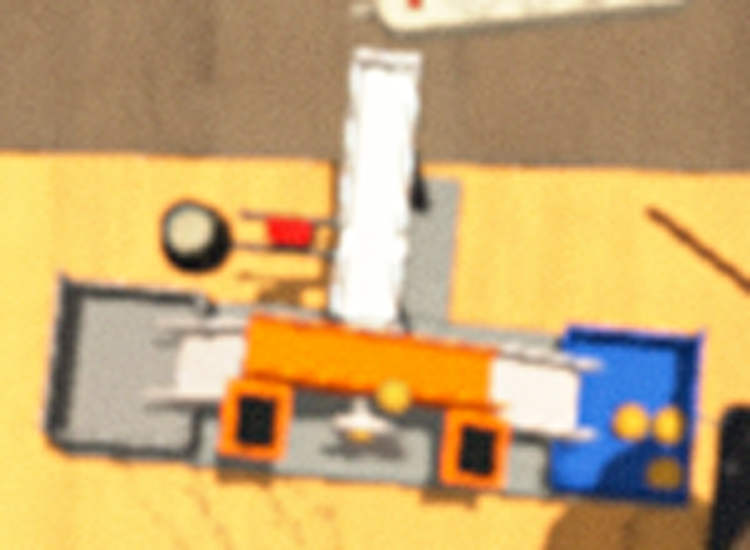

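Run:
```python
from h import *
import cv2
for f in("pics/top0.png","pics/t7f.png"):
    q=cv2.imread(f).astype(float);w=np.clip(q[...,2]-q[...,1]-60,0,None)*(q[...,1]<110)
    w[:193]=0;w[202:]=0;w[:,:226]=0;w[:,256:]=0
    v,u=np.mgrid[0:480,0:640];c=(w*u).sum()/w.sum(),(w*v).sum()/w.sum()
    print(c,Rs.T@(ray("top",c,169)-O)); print((w[197,224:258]).astype(int))
```

```text
(np.float64(246.85943552850028), np.float64(197.16436081903709)) [ 39.35770839   1.1034497  157.        ]
[  0   0   0   0   0   0   0   0   0   0   0   0   0   0   0   0   0   0
  45 120 154 156 154 146 153 150 151 109   0   0   0   0   0   0]
(np.float64(232.50943396226415), np.float64(195.87617924528303)) [ 39.3657757   28.87312842 157.        ]
[  0   0   0   0   0 120 153 157 152 157 151 165 137  51   0   0   0   0
   0   0   0   0   0   0   0   0   0   0   0   0   0   0   0   0]
```

View pics/w7.png

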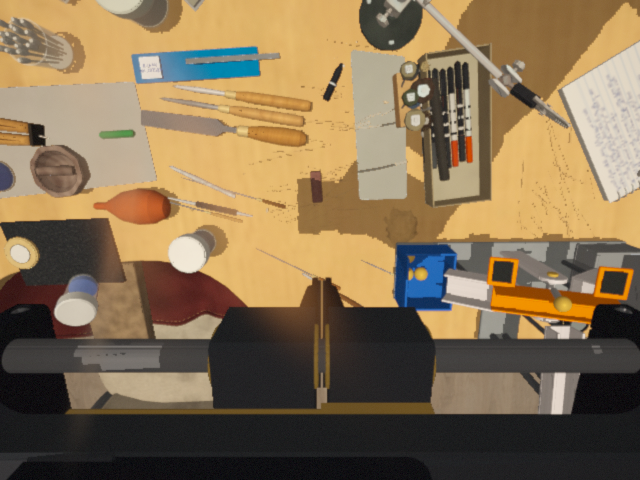

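The top view measures about 28 mm of tab travel, against 30 mm at the stop. I'll cross-check with the scene camera.

Run:
```python
from h import *
import cv2
from cell import read_camera
p,_=read_camera("scene");cv2.imwrite("pics/s7.png",p)
cv2.imwrite("pics/s7z.png",cv2.resize(p[165:285,265:385],None,fx=5,fy=5,interpolation=cv2.INTER_CUBIC))
p,_=read_camera("top");cv2.imwrite("pics/t8f.png",p)
for f in("pics/scene0.png","pics/s7.png"):
    q=cv2.imread(f).astype(float);w=np.clip(q[...,2]-q[...,1]-60,0,None)*(q[...,1]<100)
    w[:175]=0;w[205:]=0;w[:,:300]=0;w[:,345:]=0
    v,u=np.mgrid[0:480,0:640];c=(w*u).sum()/w.sum(),(w*v).sum()/w.sum()
    print((w>0).sum(),c,Rs.T@(ray("scene",c,160)-O))
print([proj("scene",S(40,y,160)) for y in(0,28,30)])
```

```text
53 (np.float64(332.6284544524053), np.float64(190.3654042988741)) [ 43.62227615   5.83508155 148.        ]
54 (np.float64(309.28724353256024), np.float64(199.71186440677965)) [-25.35854549 -12.02411539 148.        ]
[array([332.24621094, 191.84222719]), array([327.67934728, 186.20829945]), array([327.35906502, 185.81318209])]
```

View pics/s7z.png

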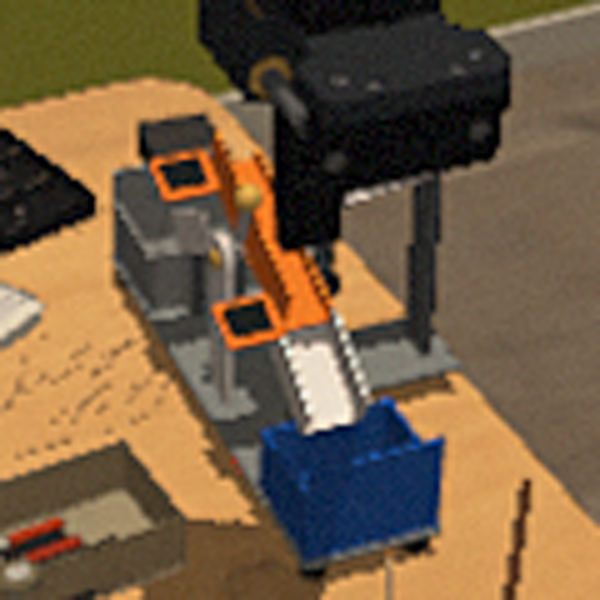

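The arm hides the tab in this view, and the camera isn't sensitive enough along that line anyway. There's plenty of time, so I'll push the tab again more firmly to be sure of the stop.

>>> servo_tool:
  steps: "0 0 39 0 0 0 0;0 0 39 0 0 0 0;0 0 37 0 0 0 0;0 45 0 0 0 0 0;0 45 0 0 0 0 0;0 45 0 0 0 0 0;0 40 0 0 0 0 0;0 20 0 0 0 0 0"

```text
t: 10.45
eef_pos: [594.4, -43.4, 267.3]
tcp_rot: [-1.452, 1.568, -1.525]
ft_force: [-0.3, 0.2, 0.4]
opening: 0.006
```

Run:
```python
from h import *
to(38,-8,158)
```

```text
world [585.6 -26.4 158. ] tool shift [109.2  16.6 -10. ]
y axis in sorter [ 0.01   1.    -0.002] x [ 0.    -0.002 -1.   ] t 10.45 F [-0.3  0.2  0.4] pos sorter [ 47.8 -24.4 255.3] tip z 267.3
```

>>> servo_tool:
  steps: "0 16 -8 0 0 0 0;30 0 -2 0 0 0 0;30 0 0 0 0 0 0;25 0 0 0 0 0 0;14 0 0 0 0 0 0;7 0 0 0 0 0 0;0 0 0 0 0 0 0;0 0 0 0 0 0 0"

```text
t: 11.25
eef_pos: [589.8, -18.2, 156.0]
tcp_rot: [-0.914, 1.569, -0.976]
ft_force: [0.3, -0.2, -0.7]
opening: -0.0
```

Run:
```python
from h import *
to(38,15,158)
```

```text
world [587.1  -3.5 158. ] tool shift [-2.  14.5 -3.6]
y axis in sorter [-0.     1.    -0.001] x [ 0.001 -0.001 -1.   ] t 11.25 F [ 0.3 -0.2 -0.7] pos sorter [ 41.6   0.5 144. ] tip z 156.0
```

>>> servo_tool:
  steps: "-2 6 -3 0 0 0 0;0 4 0 0 0 0 0;0 2 0 0 0 0 0;0 2 0 0 0 0 0;0 2 0 0 0 0 0;0 2 0 0 0 0 0;0 3 0 0 0 0 0;0 3 0 0 0 0 0"

```text
t: 12.05
eef_pos: [588.7, -1.1, 161.1]
tcp_rot: [-1.28, 1.553, -1.339]
ft_force: [-2.5, -22.3, 0.9]
opening: 0.004
```

Run:
```python
from h import *
to(38,15,158)
```

```text
world [587.1  -3.5 158. ] tool shift [ 3.2 -2.4 -1.6]
y axis in sorter [-0.003  1.    -0.017] x [ 0.005 -0.017 -1.   ] t 12.05 F [ -2.5 -22.3   0.9] pos sorter [ 39.5  17.4 149.1] tip z 161.1
```

That gave 22 N against a hard stop. I'll retreat the same way.

>>> servo_tool:
  steps: "0 -8 0 0 0 0 0;0 -20 0 0 0 0 0;-30 -10 0 0 0 0 0;-40 0 0 0 0 0 0;-40 0 0 0 0 0 0;0 -40 0 0 0 0 0;0 -40 0 0 0 0 0;0 0 -10 0 0 0 0"

```text
t: 12.85
eef_pos: [571.6, -120.5, 278.0]
tcp_rot: [-1.248, 1.552, -1.306]
ft_force: [-0.0, -0.2, -0.6]
opening: 0.003
```

>>> servo_tool:
  steps: "0 -40 0 0 0 0 0;0 -40 0 0 0 0 0;0 -40 0 0 0 0 0;0 0 -40 0 0 0 0;0 0 -40 0 0 0 0;0 0 -20 0 0 0 0;0 0 0 0 0 0 0;0 0 0 0 0 0 0"

```text
t: 13.65
eef_pos: [459.6, -236.0, 278.4]
tcp_rot: [-1.203, 1.556, -1.261]
ft_force: [-0.6, -0.0, 0.3]
opening: 0.006
```

Run:
```python
from h import *
import cv2
from cell import read_camera
to(38,12,157)
p,_=read_camera("top");cv2.imwrite("pics/t9f.png",p);cv2.imwrite("pics/t9.png",cv2.resize(p[150:260,175:325],None,fx=5,fy=5,interpolation=cv2.INTER_CUBIC))
for f in("pics/t7f.png","pics/t9f.png"):
    q=cv2.imread(f).astype(float);w=np.clip(q[...,2]-q[...,1]-60,0,None)*(q[...,1]<110)
    w[:193]=0;w[202:]=0;w[:,:226]=0;w[:,256:]=0
    v,u=np.mgrid[0:480,0:640];c=(w*u).sum()/w.sum(),(w*v).sum()/w.sum()
    print(c,Rs.T@(ray("top",c,169)-O))
```

```text
world [586.9  -6.5 157. ] tool shift [118.7 238.2 112.9]
y axis in sorter [-0.003  1.    -0.014] x [ 0.005 -0.014 -1.   ] t 13.65 F [-0.6 -0.   0.3] pos sorter [ -74.8 -224.9  266.4] tip z 278.4
(np.float64(232.50943396226415), np.float64(195.87617924528303)) [ 39.3657757   28.87312842 157.        ]
(np.float64(232.46033593879926), np.float64(195.86296357891234)) [ 39.3830569   28.96987045 157.        ]
```

View pics/t9.png

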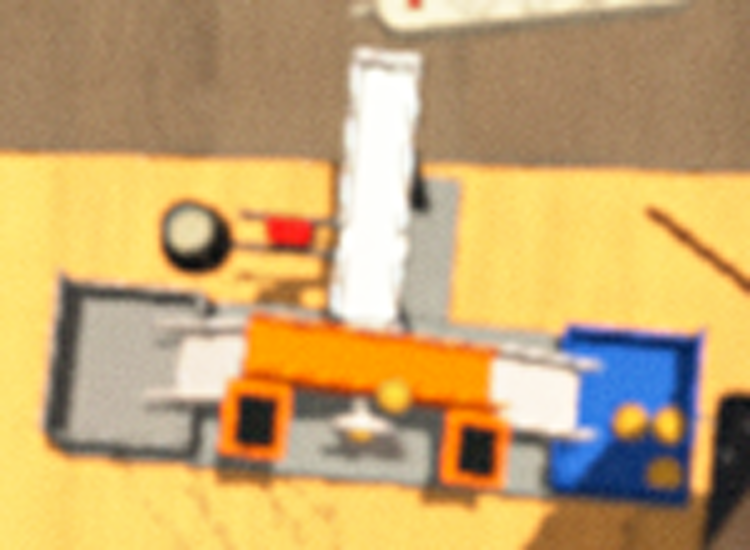

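The tab didn't move under 22 N, so it is at its stop. The gate leans right, all three balls are in the blue tray at zoomed (630,420), (668,425) and (662,470), and the loupe hasn't moved. I'll hand the job in.

```bash
python3 -c "
from cell import order;print(order.job_done())"
```

```text
the job is handed in; nothing more can be done
None
```

The job is done and handed in at about 14 s. The gate leans right, and the red tab is against its left stop. All three brass balls are in the blue tray.

- **Gate:** I pressed the right pad down with the shut fingers until the gate fell over to the right. The later wrist, scene and top pictures all show it staying there.
- **Shutter:** I pushed the red tab left until the force rose to about 10 N, then backed off and pushed again to 22 N. The tab moved only about 0.1 mm on the second push.
- **Balls and bench:** The last top view shows all three balls in the tray, and the loupe where it was. The fingers went near nothing but the pad and the tab. I didn't measure the other bench items one by one.
- **Check that disagreed:** The top camera measured about 28 mm of tab travel against the stated 30 mm. That is roughly one pixel, within the 2 mm calibration error, so I relied on the felt stop. The arm hid the tab in the scene camera, so that view could not settle it.

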